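# Open the touch-latch spice cupboard past the jar

## Robot

A 6-joint arm with a two-finger parallel gripper is mounted at the origin on a cart in front of the work surface, level with it; the furniture and walls round the work are solid. World frame = base frame: x ahead of the robot, y to its left, z up, the work surface at z = 0. Lengths are in mm, angles in rad, forces in N, time in s.
With the tool pointing down it reaches from about 275 to 1000 mm from the base axis. Payload 8.4 kg.
Tool frame: the origin (TCP) lies at the very end of the fingers, on their centre line; the grasp point (between the pads) lies 19 mm behind it; z points along the fingers, y is the direction in which the jaws open and shut (so a half turn about z gives the same grasp; the last joint's range is limited). The gripper opens to 85 mm and grips with 20 to 120 N. Pads are 22 mm wide; open, the fingers measure 114 mm over their backs; the gripper's body (76 mm by 85 mm) begins 54 mm behind the grasp point. The pads swing forward as they close: fully open they stand 13 mm farther back than shut.
Start: joints at [1.252, 0.353, 1.633, -0, 1.155, -0.002], TCP at [194.703, 593.901, 231.281] pointing down, gripper open.
Joint ranges: [-2.63, 2.63], [-0.92, 2.1], [0.06, 2.66], [-1.3, 4.44], [0, 2.69], [-3.02, 3.02]. Speed limits (rad/s): [2.22, 2.22, 2.79, 3.14, 3.14, 3.14].

## Interface

Orientations are given as [roll, pitch, yaw] about the fixed x, y, z axes, in that order (R = Rz(yaw) Ry(pitch) Rx(roll)).
In Python, from rig import r, vision gives the robot as it stands.
- The arm moves only by the tool move_arm, never from a script. Its argument "series" is text: rows parted by semicolons, each of 7 numbers parted by spaces: the closure, from -1 (fully open) to 1 (shut), then the shift along the tool's x, y, z in units of 40 mm (1.0 is 40 mm), then the turn, a rotation vector about the tool's x, y, z in degrees. In form: grip tx ty tz ax ay az; .... A call has 1 to 20 rows; each row shifts and turns the pose as measured when the row begins, along the tool's axes as they then stand; what a row does not reach is not made up. A row lasts 1/8 s, in which the tool goes at most 62.5 mm and 10.7 degrees, less where a joint would pass 70% of its speed; a pose out of reach is approached as far as the arm can. A call is refused whole if a number of a shift passes 1 or a number of a turn 10.7, either way. A call with a gripper value outside its range is refused whole. The fingers move at their own pace and stop on an object; "grip_force" is the grip in N (left out, the last holds). Time passes only in rows, so rows that do not move let the fingers close. It gives the time, the measured TCP pose, the force and the opening at its end, in the units of the state.
- r.sense(): the state, without advancing time (a new reading comes with each control period).
- vision.grab_frame(name): name is "scene" or "side" or "wrist"; returns the picture (420x560x3 uint8, red, green, blue); there is no depth.
- vision.camera_params(name): a dict with "fx", "fy", "cx", "cy" (pixels), "position" and "rotation" of the camera in the world. Camera axes: x right, y up, looking along -z (the intrinsics and any distortion apply to the point x, -y, -z); pixel columns grow to the right and rows downward; lengths in mm; the calibration is good to about 2 mm. The wrist camera is an equidistant fisheye: a pixel r from the principal point sees the ray r / f radians off the axis. A picture is of the moment at which its call begins: read the wrist's pose just before it. camera_params takes no time and is no camera call; for the wrist camera it gives the pose at the moment of the call.
- r.sign_off(): hands the job in, once; it reports no verdict.
The state is a dict: "clock": time; "qpos": joint angles; "qvel": joint speeds; "joint_efforts": joint torques, N m; "eef_pos": TCP position; "tcp_rot": TCP orientation; "contact_force": force on the tool from outside, world axes, zero at the start; "wrist_torque": the same for the moment, N m; "opening": opening from 0.0 (shut) to 1.0 (fully open).
Only numpy, scipy, OpenCV 4.12 (cv2) and the standard library are available. Lean on these libraries where they do the work, as an engineer would, in place of code of your own. Each camera call takes 0.05 s, during which the arm holds its last target. There are 200 camera calls.

## Task

Open the little spice cupboard on the table for the cook. First slide the olive jar that stands in front of it along the table, out of the door's way to one side; then press the handleless door in near its free edge until the touch catch lets go, let it spring ajar, and push it wide open, about square to the cupboard front, with a fingertip behind it. Only push and press, gently: grip and lift nothing, keep the jar upright, do not let the door bump it, and leave everything else where it is.

Things in the scene. Friction and masses are not known exactly. Their poses are not given: they have to be found in the camera images.
- cupboard: Fixed metal spice cupboard, 220 wide (y) x 140 deep (x) x 170 mm high. Origin: centre of its underside, at table height; x points into its depth (front at x = -70 mm), y to its left seen from the front. Walls 10 mm, flush with the door. On the rear half of the roof lie a pan gripper (27 mm high) and a wire rail (18 mm). Three shakers inside, over 60 mm behind the front, up to 122 mm above the table.
- door_leaf: Its only door: flat dark wooden panel, no handle, 196 wide, 14 thick, 18 to 158 mm above the table, set flush in the front with 2 mm gaps; two dark hinges on its left (cupboard +y) edge; opens outwards to the robot. Origin: on the hinge axis at table height, in the plane of the outer face; the panel runs 196 mm along its own -y, outer face at its x = 0, inner face at x = +14 mm.
- cupboard_door (a joint): Door angle, rad: 0 shut on its touch catch, grows opening, at most 1.8. Pressed in 3 mm at the free edge (-0.017 rad; stop at -0.028; 4 to 6 N there, more nearer the hinge) the catch lets go for good; as the finger backs off, a damped spring swings the door out to 0.35 to 0.5 rad within 1 s. From there it moves freely with slight friction (0.05 N m) and stays where left.
- door_hinge (a point): Point on the door's hinge axis, fixed to the cupboard: in the plane of its front, 99 mm left (+y) of its centre, 88 mm above the table.
- door_free_edge (a point): Point on the door, moving with it: outer face, at the free (right) edge, 196 mm from the hinge axis, 88 mm above the table. On the inner face 16 mm from this edge and 141 mm above the table, a metal staple of the catch sticks 25 mm inwards.
- olive_jar: Olive jar with a black lid, 64 mm across, 94 mm high, about 0.33 kg, loose on the table in the door's swing. Origin: centre of its underside. Pushed higher than 35 mm it may tip. It is clear of the swing with its centre over 230 mm from the hinge axis, or over 36 mm left of it (cupboard y over 135 mm). The table is free for it up to 160 mm right and 190 mm left of the cupboard's middle.
- tomato_a: Bystander, leave it: a small tomato, 57 mm across, 62 mm high; stands close beside the cupboard. Origin: centre of its underside.
- tomato_tin: Bystander, leave it: a small food tin, 57 mm across, 72 mm high; stands close beside the cupboard. Origin: centre of its underside.
- tomato_b: Bystander, leave it: a larger tomato, 73 mm across, 69 mm high; at the left of the table. Origin: centre of its underside.
- lemon: Bystander, leave it: a lemon, 71 x 53 x 51 mm; on the right of the table. Origin: centre of its underside.
- garlic_b: Bystander, leave it: a garlic bulb, 54 mm across, 53 mm high; on the right of the table. Origin: centre of its underside.
- pizza_cutter: Bystander, leave it: a pizza wheel with a black handle lying flat, 238 mm long along its own y, 100 mm wide, 33 mm high; at the far right of the table. Origin: centre of its underside.
Things that resemble listed ones, but are neither listed nor needed, are in the scene too. What is shaped like the olive_jar but blue or pink is not meant.

How it is judged (in metres and radians):
On the way, in this order (a step that is already met when the one before it is completed fails the run):
1. the olive jar stands upright on the table, clear of the door's swing, while the door is still shut ((horizontal distance between olive_jar and door_hinge above 0.23 m or y of olive_jar in the frame of cupboard above 0.135 m) and value of joint cupboard_door below 0.05 rad and angle between olive_jar's own z axis and vertical below 0.1 rad), for 0.2 s.
2. the touch catch has let go and the door has sprung ajar (value of joint cupboard_door above 0.25 rad), for 0.2 s.
At the end, for the whole second after the job is handed in: The door stands open by more than 1.2 rad (69 degrees) and at rest; the olive jar stands upright (within 0.1 rad) on the table at rest, its centre over 230 mm from the hinge axis or over 135 mm left of the cupboard's centre line (value of joint cupboard_door above 1.2 rad and linear speed of each of door_leaf, olive_jar below 0.02 m/s and angular speed of door_leaf below 0.05 rad/s and (horizontal distance between olive_jar and door_hinge above 0.23 m or y of olive_jar in the frame of cupboard above 0.135 m) and angle between olive_jar's own z axis and vertical below 0.1 rad and height (world z) of olive_jar below 0.005 m); the robot touches nothing.
It fails at once if the olive jar is lifted or tipped (height (world z) of olive_jar above 0.012 m or angle between olive_jar's own z axis and vertical above 0.35 rad).
It fails at once if the olive jar is gripped or struck hard (contact force between the fingers and olive_jar above 25 N).
It fails at once if the door bumps the olive jar (contact force between door_leaf and olive_jar above 0.5 N).
It fails at once if a bystander is moved by more than 20 mm (distance of any of tomato_a, tomato_tin, tomato_b, lemon, garlic_b, pizza_cutter from where it was at the start of the episode above 0.02 m).
It also fails if it takes over 61 s, if anything falls off the work surface, if the arm or the gripper's body presses on something with over 40 N, if the wrist force passes 120 N, or if a joint passes its speed limit or range.

## Working session

There is one attempt and no reset: what is moved stays moved. The work goes in short steps, Python scripts to look and compute and a tool call to move; the robot and the scene stay as the last step left them, time stands still between calls to the robot, and variables do not carry over. Pictures are saved under pics/ and viewed, about 8 in all and at most 12, crops included, and the job is handed in when it is done.

Besides the shell and the picture viewer there is one more tool, called as name(argument=value, ...) on one line, values as JSON. move_arm: Moves the arm, as the interface text tells. Its arguments: {"type":"object","properties":{"series":{"type":"string"},"grip_force":{"type":"number"}},"required":["series"]}

```bash
ls; mkdir -p pics
python3 - <<'E'
from rig import r, vision
import cv2
print(r.sense())
for n in ("scene","side"):
    im=vision.grab_frame(n); cv2.imwrite(f"pics/{n}0.png",cv2.cvtColor(im,cv2.COLOR_RGB2BGR)); print(n,vision.camera_params(n))
E
```

```text
pics
{'clock': 0.0, 'qpos': array([ 1.25157060e+00,  3.53623764e-01,  1.63413518e+00,  5.75360647e-07,
        1.15517197e+00, -2.40786452e-03]), 'qvel': array([-0.00281371, -0.00141453, -0.00185843, -0.00122341,  0.00029697,
        0.0014281 ]), 'joint_efforts': array([ 1.79626106e-03, -6.05240250e+01, -3.42074239e+01,  2.04429284e-05,
        9.23693151e-03,  6.07884942e-08]), 'eef_pos': array([194.57359636, 593.45114358, 230.57645063]), 'tcp_rot': array([-3.14025440e+00, -3.74840587e-06,  2.82477455e+00]), 'contact_force': array([-1.27327840e+00,  9.53587861e-02,  1.00377712e-03]), 'wrist_torque': array([-0.01962489, -0.03413774,  0.00994025]), 'opening': 0.9995574133429285}
scene {'fx': 520.0856698374844, 'fy': 520.0856698374844, 'cx': 290.2773922465376, 'cy': 215.9637628801963, 'position': array([-1020.38560017,  -858.15137423,  1080.47443621]), 'rotation': array([ 1.05161261,  0.00954354, -1.08209455])}
side {'fx': 481.23767716853513, 'fy': 481.23767716853513, 'cx': 277.5745130559664, 'cy': 209.8386263893061, 'position': array([   34.08464504, -1538.24281906,   757.8566519 ]), 'rotation': array([ 1.17408766e+00, -1.02030097e-03, -3.23068167e-01])}
```

Run:
```python
import cv2
a=cv2.imread("pics/scene0.png");b=cv2.imread("pics/side0.png")
cv2.imwrite("pics/s1.png",cv2.resize(a,(800,600),interpolation=cv2.INTER_CUBIC));cv2.imwrite("pics/s2.png",cv2.resize(b,(800,600),interpolation=cv2.INTER_CUBIC))
```

```text
(no output)
```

View pics/s1.png

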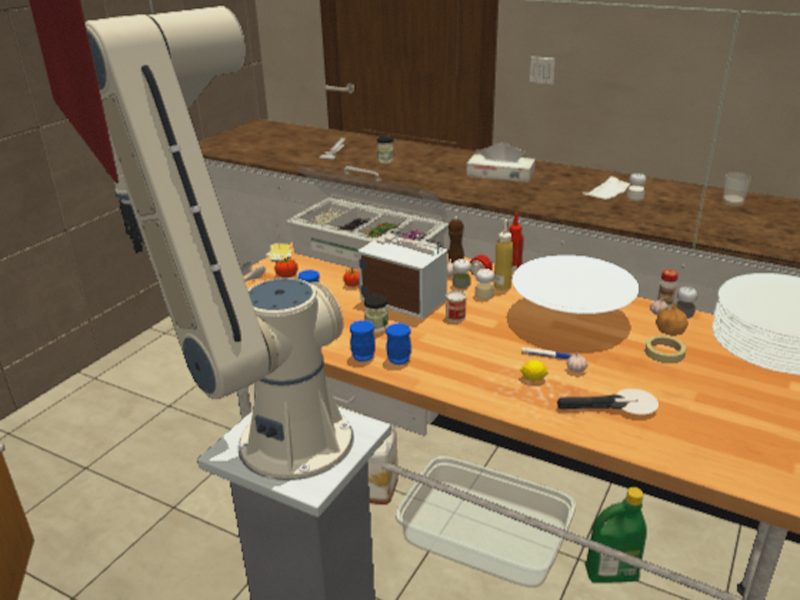

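View pics/s2.png

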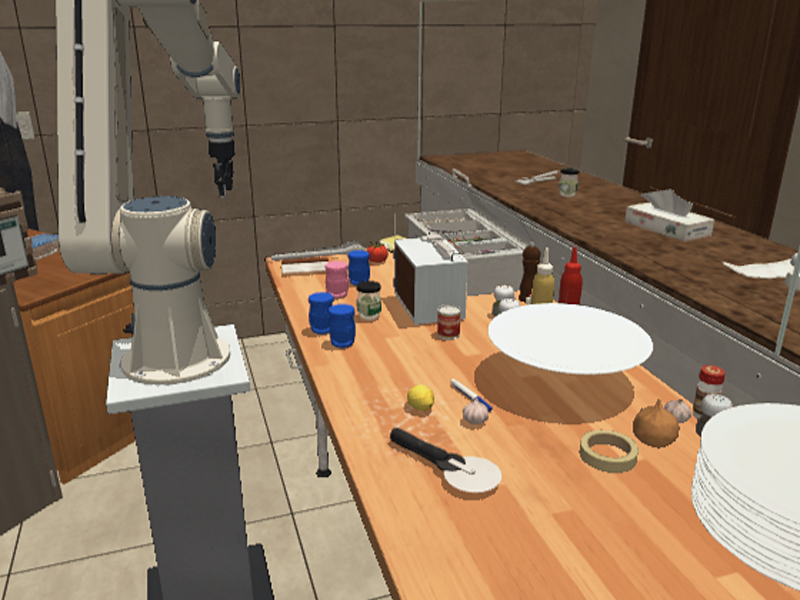

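Olive-jar candidates (800×600 px): scene (376,312) with green contents and black lid, in front of the door. Blue jars at (362,342), (398,345), (310,280). Pink jar at side (337,278). A look-alike on the rear counter at (385,150). I choose the one at scene (376,312) = side (368,300), and check it in close crops.

Run:
```python
import cv2
a=cv2.imread("pics/scene0.png");b=cv2.imread("pics/side0.png")
cv2.imwrite("pics/c1.png",cv2.resize(a[160:270,190:350],(800,550),interpolation=cv2.INTER_CUBIC));cv2.imwrite("pics/c2.png",cv2.resize(b[155:265,205:365],(800,550),interpolation=cv2.INTER_CUBIC))
```

```text
(no output)
```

View pics/c1.png

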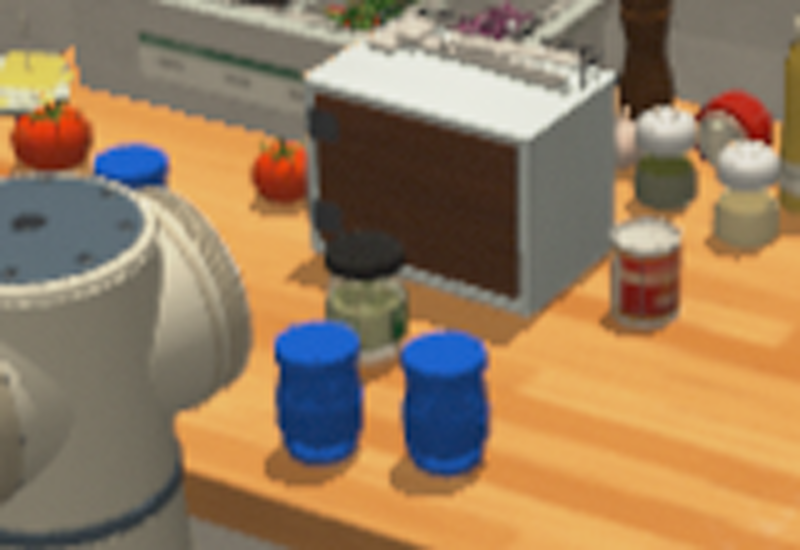

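View pics/c2.png

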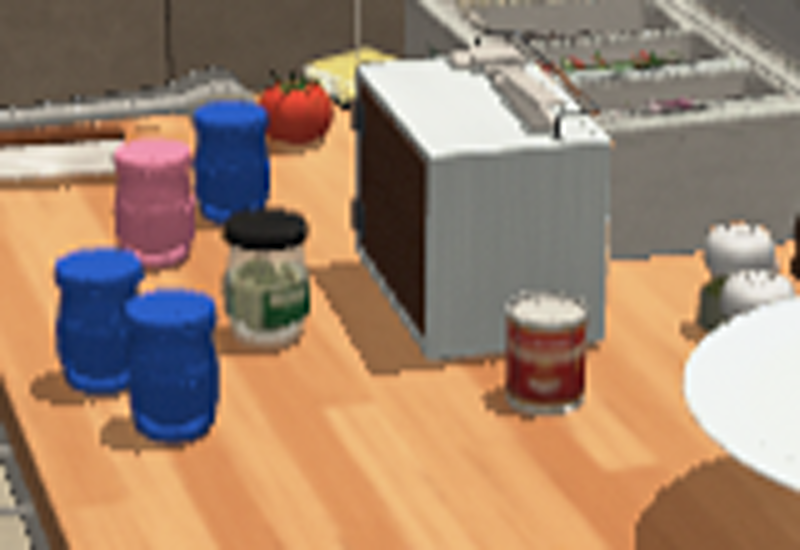

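```bash
cat > geo.py <<'E'
import numpy as np
from scipy.spatial.transform import Rotation as R
from scipy.optimize import least_squares
from rig import r, vision
def P(cam,X):
    p=vision.camera_params(cam); M=R.from_euler('xyz',p['rotation']).as_matrix()
    q=(np.atleast_2d(X)-p['position'])@M
    return np.c_[p['cx']+p['fx']*q[:,0]/-q[:,2], p['cy']-p['fy']*q[:,1]/-q[:,2]]
def ray(cam,uv,z):
    p=vision.camera_params(cam); M=R.from_euler('xyz',p['rotation']).as_matrix()
    d=M@np.array([(uv[0]-p['cx'])/p['fx'],-(uv[1]-p['cy'])/p['fy'],-1]); o=p['position']
    return (o+d*(z-o[2])/d[2])[:2]
E
python3 - <<'E'
from geo import *
c1=lambda u,v:np.array([190+u/5,160+v/5]); c2=lambda u,v:np.array([205+u/5,155+v/5])
C={'fbr':(-70,-110,0),'ftr':(-70,-110,170),'ftl':(-70,110,170),'fbl':(-70,110,0),'rtr':(70,-110,170),'rbr':(70,-110,0)}
obs=[('scene','fbr',c1(529,314)),('scene','ftr',c1(527,140)),('scene','ftl',c1(308,78)),('scene','fbl',c1(316,250)),('scene','rtr',c1(614,76)),
('side','fbr',c2(428,357)),('side','ftr',c2(431,157)),('side','ftl',c2(358,66)),('side','fbl',c2(360,243)),('side','rtr',c2(609,147)),('side','rbr',c2(604,345))]
def W(p,l):
    c,s=np.cos(p[2]),np.sin(p[2]); l=np.array(l,float); return np.array([p[0]+c*l[0]-s*l[1],p[1]+s*l[0]+c*l[1],l[2]])
f=lambda p:np.concatenate([P(cam,W(p,C[k]))[0]-uv for cam,k,uv in obs])
s=least_squares(f,[650,150,0]); print(s.x,np.round(s.fun.reshape(-1,2),1).tolist())
hinge=W(s.x,(-70,99,0)); print('hinge',hinge,'free',W(s.x,(-70,-97,0)))
for n,a,b in [('olive',(366,244),(266,223)),('blueA',(318,343),(100,265)),('blueB',(445,352),(171,305)),('blueC',(132,160),(232,115)),('pink',None,(154,155))]:
    for cam,m,c in(('scene',a,c1),('side',b,c2)):
        if m: 
            w=ray(cam,c(*m),94); d=w-s.x[:2]; cc,ss=np.cos(s.x[2]),np.sin(s.x[2])
            print(n,cam,w.round(1),'cup',np.round([cc*d[0]+ss*d[1],-ss*d[0]+cc*d[1]],1),'dist',np.hypot(*(w-hinge[:2])).round(1))
print('tin',ray('scene',c1(647,235),72),ray('side',c2(546,305),72)); print('tomA',ray('scene',c1(280,175),31)); print('lemon',ray('side',(420*.7,398*.7),25),'tomB',ray('scene',c1(52,140),35))
E
```

```text
[ 6.75681066e+02  9.18117718e+01 -9.57663902e-02] [[-0.4, 1.2], [-0.2, -1.4], [-1.2, -1.8], [-0.9, -0.1], [1.0, -1.5], [-0.5, 2.4], [-0.6, -0.6], [0.3, -0.6], [-0.1, 3.3], [1.0, -1.5], [0.1, 1.3]]
hinge [615.46820049 197.05154944   0.        ] free [596.72666575   1.94964049   0.        ]
olive scene [501.1  81.8] cup [-172.8  -26.7] dist 162.4
olive side [500.3  81.7] cup [-173.6  -26.8] dist 163.0
blueA scene [355.6  36.7] cup [-313.4  -85.5] dist 305.4
blueA side [363.5  40.2] cup [-305.8  -81.2] dist 296.8
blueB scene [387.  -52.6] cup [-273.6 -171.3] dist 338.4
blueB side [394.2 -46.2] cup [-267.  -164.3] dist 328.9
blueC scene [537.1 329.6] cup [-160.7  223.5] dist 154.0
blueC side [543.4 330.5] cup [-154.5  224.9] dist 151.6
pink side [456.6 254.4] cup [-233.6  140.9] dist 168.9
tin [650.79244242 -91.42285065] [660.83340629 -81.41211964]
tomA [671.70353947 272.74257147]
lemon [ 469.94996522 -390.78428269] tomB [630.18171418 487.74633346]
```

Both views agree that the black-lidded jar with green olives at c1 (366,246)–(375,362) and c2 (266,222)–(268,345) is the olive jar. It stands at world (501,82), cupboard frame (-173,-27). The pink and blue look-alikes stand on the left, so I'll slide it to the right (cupboard -y). First I turn the tool so its x axis is cupboard +y.

move_arm(series="1 0 0 0 0 0 9.7;1 0 0 0 0 0 9.7;1 0 0 0 0 0 9.7;1 0 0 0 0 0 9.7;1 0 0 0 0 0 9.7;1 0 0 0 0 0 9.7;1 0 0 0 0 0 9.7;1 0 0 0 0 0 9.7;1 0 0 0 0 0 0")

```text
clock: 1.23
eef_pos: [193.7, 590.9, 226.6]
tcp_rot: [-3.14, 0.009, 1.428]
contact_force: [0.2, 0.1, -0.1]
opening: 0.003
```

```bash
cat >> geo.py <<'E'
CUP=np.array([675.7,91.8]); YAW=-0.0958
def c2w(x,y,z=0):
    c,s=np.cos(YAW),np.sin(YAW); return np.array([CUP[0]+c*x-s*y,CUP[1]+s*x+c*y,z])
def w2c(w):
    c,s=np.cos(YAW),np.sin(YAW); d=np.asarray(w)[:2]-CUP; return np.array([c*d[0]+s*d[1],-s*d[0]+c*d[1],w[2]])
def tell(xyz_cup,tilt=0.,yaw=np.pi/2+YAW):
    """shift (40 mm units, present tool axes) and turn (deg) to a pose; tilt deg about tool y"""
    s=r.sense(); A=R.from_euler('xyz',s['tcp_rot'])
    B=R.from_euler('xyz',[np.pi,0,yaw])*R.from_euler('y',tilt,degrees=True)
    print('t',round(s['clock'],2),'cup',w2c(s['eef_pos']).round(1),'F',s['contact_force'].round(1),'q',s['qpos'].round(2))
    print('shift',(A.inv().apply(c2w(*xyz_cup)-s['eef_pos'])/40).round(2),'turn',np.degrees((A.inv()*B).as_rotvec()).round(1))
    print('tool axes in cup:\n',(R.from_euler('z',-YAW)*A).as_matrix().T.round(2))
E
python3 -c "
from geo import *
tell((-173,45,230),0)"
```

```text
t 1.23 cup [-527.5  450.7  226.6] F [ 0.2  0.1 -0.1] q [ 1.25  0.36  1.64 -0.    1.16  1.39]
shift [-9.72  9.33 -0.01] turn [-0.1  0.5 -2.7]
tool axes in cup:
 [[ 0.05  1.   -0.01]
 [ 1.   -0.05 -0.  ]
 [-0.   -0.01 -1.  ]]
```

move_arm(series="1 -0.9 0.87 0 0 0 -2.7;1 -0.9 0.87 0 0 0 0;1 -0.9 0.87 0 0 0 0;1 -0.9 0.87 0 0 0 0;1 -0.9 0.87 0 0 0 0;1 -0.9 0.87 0 0 0 0;1 -0.9 0.87 0 0 0 0;1 -0.9 0.87 0 0 0 0;1 -0.9 0.87 0 0 0 0;1 -0.9 0.87 0 0 0 0;1 0 0 0 0 0 0")

```text
clock: 2.6
eef_pos: [522.1, 193.5, 227.9]
tcp_rot: [-3.14, 0.008, 1.531]
contact_force: [-0.2, 0.3, -0.5]
opening: 0.001
```

```bash
python3 -c "
from geo import *
tell((-173,45,230),40)
tell((-173,45,230),-40)"
```

```text
t 2.6 cup [-162.7   86.6  227.9] F [-0.2  0.3 -0.5] q [ 0.36  0.25  1.78 -0.01  1.11  0.4 ]
shift [-1.02 -0.32 -0.04] turn [-1.2 40.5  3.1]
tool axes in cup:
 [[-0.06  1.   -0.01]
 [ 1.    0.06 -0.  ]
 [-0.   -0.01 -1.  ]]
t 2.6 cup [-162.7   86.6  227.9] F [-0.2  0.3 -0.5] q [ 0.36  0.25  1.78 -0.01  1.11  0.4 ]
shift [-1.02 -0.32 -0.04] turn [  1.  -39.5   3.1]
tool axes in cup:
 [[-0.06  1.   -0.01]
 [ 1.    0.06 -0.  ]
 [-0.   -0.01 -1.  ]]
```

move_arm(series="1 0 0 0 0 -10 1.5;1 0 0 0 0 -10 1.5;1 0 0 0 0 -10 0;1 0 0 0 0 -10 0;1 0 0 0 0 0 0")

```text
clock: 3.22
eef_pos: [521.1, 194.2, 228.4]
tcp_rot: [3.136, 0.727, 1.487]
contact_force: [-0.7, 0.0, -0.1]
opening: 0.001
```

Run:
```python
from geo import *
import cv2
tell((-173,45,120),-40)
tell((-173,45,20),-40)
p=vision.camera_params('wrist');print(p)
im=vision.grab_frame('wrist');cv2.imwrite("pics/w1.png",cv2.resize(cv2.cvtColor(im,cv2.COLOR_RGB2BGR),(800,600)))
```

```text
t 3.23 cup [-163.7   87.2  228.4] F [-0.7  0.  -0.1] q [ 0.66  0.53  1.57 -0.51  1.58  0.88]
shift [ 1.02 -0.26  2.72] turn [0.8 1.6 0.5]
tool axes in cup:
 [[-0.01  0.75 -0.66]
 [ 1.    0.02  0.  ]
 [ 0.01 -0.66 -0.75]]
t 3.23 cup [-163.7   87.2  228.4] F [-0.7  0.  -0.1] q [ 0.66  0.53  1.57 -0.51  1.58  0.88]
shift [ 2.68 -0.27  4.59] turn [0.8 1.6 0.5]
tool axes in cup:
 [[-0.01  0.75 -0.66]
 [ 1.    0.02  0.  ]
 [ 0.01 -0.66 -0.75]]
{'fx': 325.19226210127806, 'fy': 325.19226210127806, 'cx': 282.0231012384307, 'cy': 205.9604480379059, 'position': array([533.02658314, 337.11318731, 290.30374765]), 'rotation': array([-0.98781554, -0.00423837, -0.08049141])}
```

View pics/w1.png

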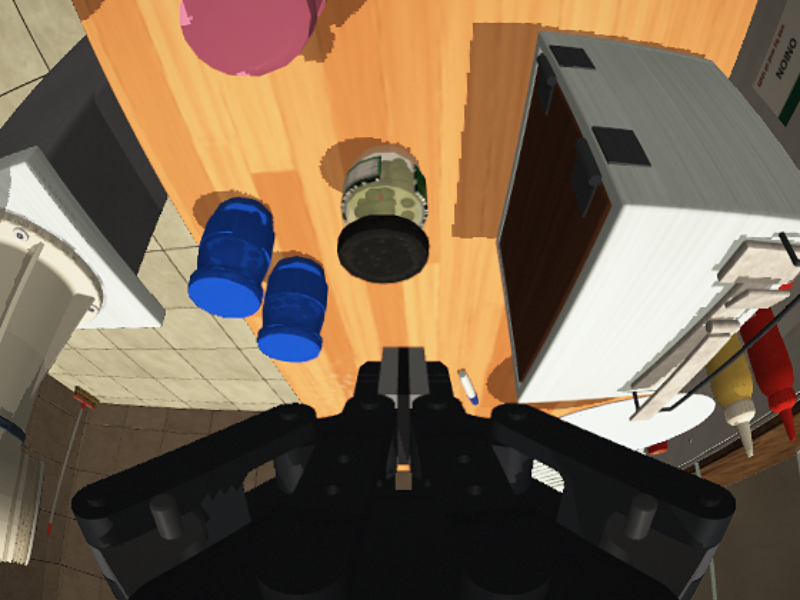

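The wrist view shows the olive jar's black lid centred at about (384,252), the door to its right with the front-top-left corner at (618,207), front-top-right at (520,400), front-bottom-left at (540,33), and blue and pink jars well clear. I'll cross-check the poses with it.

```bash
cat >> geo.py <<'E'
def fish(uv,z):
    """fisheye pixel (420x560) -> cup coordinates at height z"""
    p=vision.camera_params('wrist'); M=R.from_euler('xyz',p['rotation']).as_matrix()
    d=np.array([uv[0]-p['cx'],uv[1]-p['cy']]); rr=np.hypot(*d); a=rr/p['fx']
    v=M@np.array([np.sin(a)*d[0]/rr,-np.sin(a)*d[1]/rr,-np.cos(a)]); o=p['position']
    return w2c(o+v*(z-o[2])/v[2]).round(1)
E
python3 - <<'E'
from geo import *
k=.7
for n,u,v,z in [('lid',384,252,94),('ftl',618,207,170),('ftr',520,400,170),('fbl',540,33,0),('fbr',498,238,0),('blueA',226,297,94),('blueB',290,340,94)]: print(n,fish((u*k,v*k),z))
E
```

```text
lid [-173.2  -16.2   94. ]
ftl [-77.1 109.6 170. ]
ftr [ -69.5 -100.2  170. ]
fbl [-70.3 105.4   0. ]
fbr [ -65.5 -109.6    0. ]
blueA [-303.5  -72.8   94. ]
blueB [-263.1 -145.1   94. ]
```

move_arm(series="1 0.45 -0.05 0.76 0 1.6 0;1 0.45 -0.05 0.76 0 0 0;1 0.45 -0.05 0.76 0 0 0;1 0.45 -0.05 0.76 0 0 0;1 0.45 -0.05 0.76 0 0 0;1 0 0 0 0 0 0")

```text
clock: 4.03
eef_pos: [512.1, 165.9, 57.1]
tcp_rot: [3.13, 0.667, 1.483]
contact_force: [-0.6, 0.4, 1.4]
opening: -0.001
```

```bash
python3 -c "
from geo import *
tell((-173,48,18),-40)"
```

```text
t 4.03 cup [-169.9   58.1   57.1] F [-0.6  0.4  1.4] q [ 0.62  0.69  1.72 -0.53  1.24  1.01]
shift [ 0.41 -0.09  0.92] turn [ 1.  -1.8  0.3]
tool axes in cup:
 [[-0.01  0.79 -0.62]
 [ 1.    0.02  0.01]
 [ 0.02 -0.62 -0.79]]
```

move_arm(series="1 0.2 -0.05 0.45 0 -1.8 0;1 0.2 -0.05 0.45 0 0 0;1 0 0 0 0 0 0;1 0 0 0 0 0 0")

```text
clock: 4.53
eef_pos: [511.2, 157.0, 24.3]
tcp_rot: [3.122, 0.689, 1.477]
contact_force: [0.0, -0.0, -0.0]
opening: -0.0
```

```bash
python3 -c "
from geo import *
tell((-173,-100,18),-40)"
```

```text
t 4.53 cup [-170.    49.2   24.3] F [ 0. -0. -0.] q [ 0.62  0.74  1.73 -0.56  1.21  1.05]
shift [-2.78 -0.13  2.49] turn [ 1.2 -0.5  0.1]
tool axes in cup:
 [[-0.    0.77 -0.64]
 [ 1.    0.01  0.02]
 [ 0.02 -0.64 -0.77]]
```

move_arm(series="1 -0.1 0 0.11 0 0 0;1 -0.1 0 0.11 0 0 0;1 -0.11 0 0.1 0 0 0;1 -0.11 0 0.1 0 0 0;1 -0.11 0 0.1 0 0 0;1 -0.11 0 0.1 0 0 0;1 -0.11 0 0.1 0 0 0;1 -0.11 0 0.1 0 0 0;1 -0.11 0 0.1 0 0 0;1 -0.11 0 0.1 0 0 0;1 0 0 0 0 0 0")

```text
clock: 5.9
eef_pos: [510.0, 97.5, 22.5]
tcp_rot: [3.113, 0.682, 1.473]
contact_force: [0.5, 0.5, 1.8]
opening: 0.001
```

Run:
```python
from geo import *
import cv2
tell((-173,-100,18),-40)
im=vision.grab_frame('wrist');cv2.imwrite("pics/w2.png",cv2.cvtColor(im,cv2.COLOR_RGB2BGR))
```

```text
t 5.9 cup [-165.4  -10.2   22.5] F [0.5 0.5 1.8] q [ 0.54  0.71  1.82 -0.62  1.13  1.04]
shift [-1.67 -0.23  1.5 ] turn [ 1.6 -0.9 -0.1]
tool axes in cup:
 [[ 0.    0.78 -0.63]
 [ 1.    0.02  0.02]
 [ 0.03 -0.63 -0.78]]
```

View pics/w2.png

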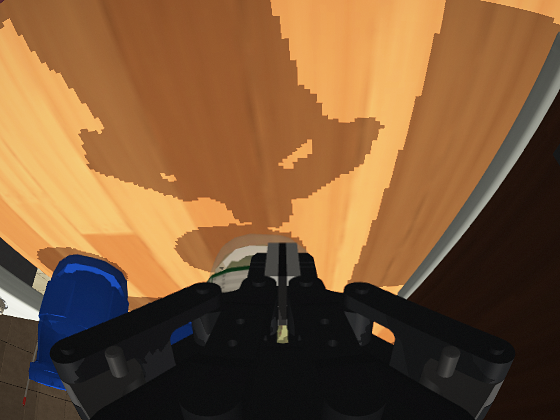

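Run:
```python
from geo import *
import cv2
b=cv2.cvtColor(vision.grab_frame('side'),cv2.COLOR_RGB2BGR)
cv2.imwrite("pics/c3.png",cv2.resize(b[155:265,205:365],(800,550),interpolation=cv2.INTER_CUBIC))
```

```text
(no output)
```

View pics/c3.png

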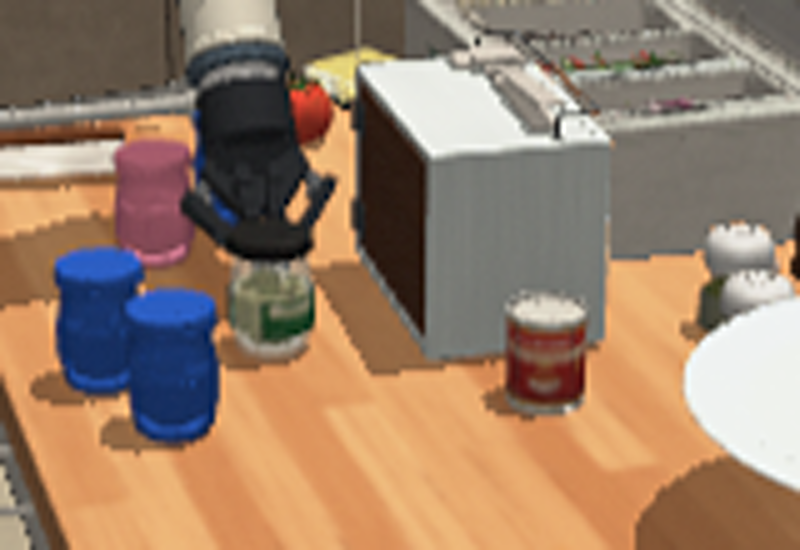

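Run:
```python
from geo import *
c2=lambda u,v:np.array([205+u/5,155+v/5])
for uv,z in [((270,238),94),((266,223),94),((272,355),0)]: print(w2c(np.r_[ray('side',c2(*uv),z),z]).round(1))
p=vision.camera_params('wrist'); print(w2c(p['position']))
for u in (212,): print(fish((u,260),30))
```

```text
[-176.5  -57.2   94. ]
[-173.6  -26.8   94. ]
[-176.8  -60.     0. ]
[-168.79532521  130.21234649   90.56926239]
[-195.     8.4   30. ]
```

move_arm(series="1 0.2 0 -0.16 0 0 0;1 0.2 0 -0.16 1 -0.5 0;1 0 -0.15 0 0.8 -0.5 0;1 0 -0.15 0 0 0 0;1 0 0 0 0 0 0")

```text
clock: 6.62
eef_pos: [497.8, 120.6, 21.5]
tcp_rot: [-3.134, 0.702, 1.475]
contact_force: [0.5, 0.5, 0.2]
opening: 0.001
```

```bash
python3 -c "
from geo import *
tell((-177,-107,18),-40)"
```

```text
t 6.62 cup [-179.8   11.7   21.5] F [0.5 0.5 0.2] q [ 0.58  0.73  1.78 -0.57  1.18  1.05]
shift [-2.21  0.09  1.98] turn [-0.4  0.2  0. ]
tool axes in cup:
 [[-0.    0.76 -0.65]
 [ 1.   -0.   -0.01]
 [-0.01 -0.65 -0.76]]
```

move_arm(series="1 -0.11 0 0.1 0 0 0;1 -0.11 0 0.1 0 0 0;1 -0.11 0 0.1 0 0 0;1 -0.11 0 0.1 0 0 0;1 -0.11 0 0.1 0 0 0;1 -0.11 0 0.1 0 0 0;1 -0.11 0 0.1 0 0 0;1 -0.11 0 0.1 0 0 0;1 -0.11 0 0.1 0 0 0;1 -0.11 0 0.1 0 0 0;1 -0.11 0 0.1 0 0 0;1 0 0 0 0 0 0")

```text
clock: 8.12
eef_pos: [494.5, 54.2, 20.9]
tcp_rot: [3.139, 0.696, 1.47]
contact_force: [-0.7, 0.5, 0.1]
opening: 0.004
```

```bash
python3 -c "
from geo import *
tell((-177,-97,18),-40)"
```

```text
t 8.12 cup [-176.8  -54.8   20.9] F [-0.7  0.5  0.1] q [ 0.48  0.69  1.87 -0.64  1.1   1.04]
shift [-0.76 -0.    0.73] turn [-0.1 -0.1 -0.2]
tool axes in cup:
 [[ 0.    0.77 -0.64]
 [ 1.   -0.    0.  ]
 [-0.   -0.64 -0.77]]
```

move_arm(series="1 -0.11 0 0.1 0 0 0;1 -0.11 -0.01 0.1 0 0 0;1 -0.11 -0.01 0.1 0 0 0;1 -0.11 -0.01 0.1 0 0 0;1 -0.11 -0.01 0.1 0 0 0;1 -0.11 -0.01 0.1 0 0 0;1 -0.06 0 0.05 0 0 0;1 0 0 0 0 0 0;1 0.2 0 -0.17 0 0 0;1 0.4 0 -0.35 0 0 0;1 0.5 0 -0.4 0 0 0;1 0 0 0 0 0 0")

```text
clock: 9.62
eef_pos: [495.5, 76.6, 19.4]
tcp_rot: [3.137, 0.694, 1.47]
contact_force: [-1.1, 0.2, -0.3]
opening: -0.002
```

Run:
```python
from geo import *
import cv2
tell((-177,0,200),0)
ims=[]
for n,x,y in (('scene',190,160),('side',205,155)):
    b=cv2.cvtColor(vision.grab_frame(n),cv2.COLOR_RGB2BGR); ims.append(cv2.resize(b[y:y+110,x:x+150],(600,440) if 0 else (400,293),interpolation=cv2.INTER_CUBIC))
cv2.imwrite("pics/c4.png",np.hstack(ims))
```

```text
t 9.62 cup [-177.9  -32.4   19.4] F [-1.1  0.2 -0.3] q [ 0.52  0.71  1.85 -0.62  1.12  1.05]
shift [-2.26  0.04 -3.99] turn [ 0.2 39.7 -0.2]
tool axes in cup:
 [[ 0.    0.77 -0.64]
 [ 1.   -0.    0.  ]
 [ 0.   -0.64 -0.77]]
```

View pics/c4.png

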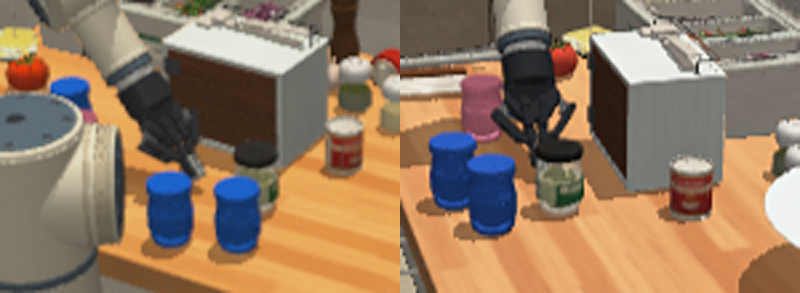

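Run:
```python
from geo import *
k=150/400
for cam,u,v,x,y in(('scene',256,155,190,160),('side',158,149,205,155)):
    c=w2c(np.r_[ray(cam,(x+u*k,y+v*k),94),94]); print(c.round(1),np.hypot(c[0]+70,c[1]-99).round(1))
```

```text
[-185.5 -142.9   94. ] 268.0
[-173.3 -138.9   94. ] 259.4
```

Jar is upright at cupboard about (-179,-141), roughly 262 mm from the hinge and clear of the blue jars. Now up, untilt, and turn so the tool x axis is cupboard -x.

move_arm(series="1 -0.5 0 -0.62 0 0 0;1 -0.5 0 -0.62 0 0 0;1 -0.5 0 -0.62 0 0 0;1 -0.5 0 -0.62 0 0 0;1 -0.5 0 -0.62 0 0 0;1 -0.5 0 -0.62 0 0 0;1 0 0 0 0 10 0;1 0 0 0 0 10 0;1 0 0 0 0 10 0;1 0 0 0 0 10 0;1 0 0 0 0 0 -10;1 0 0 0 0 0 -10;1 0 0 0 0 0 -10;1 0 0 0 0 0 -10;1 0 0 0 0 0 -10;1 0 0 0 0 0 -10;1 0 0 0 0 0 -10;1 0 0 0 0 0 -10;1 0 0 0 0 0 -10;1 0 0 0 0 0 0")

```text
clock: 12.22
eef_pos: [484.6, 67.8, 214.7]
tcp_rot: [3.128, -0.008, 3.083]
contact_force: [-1.0, 0.1, -0.2]
opening: -0.001
```

```bash
python3 -c "
from geo import *
tell((-140,-72,170),0,np.pi+YAW)"
```

```text
t 12.22 cup [-187.9  -42.1  214.7] F [-1.   0.1 -0.2] q [ 0.13  0.16  1.93  0.02  1.05 -1.4 ]
shift [-1.18 -0.81  1.1 ] turn [ 0.8 -0.5  2.1]
tool axes in cup:
 [[-1.   -0.04  0.01]
 [-0.04  1.    0.01]
 [-0.01  0.01 -1.  ]]
```

move_arm(series="1 -0.3 -0.16 0.45 0.8 -0.5 2.1;1 -0.3 -0.16 0.45 0 0 0;1 -0.3 -0.16 0.45 0 0 0;1 -0.3 -0.16 0.45 0 0 0;1 -0.3 -0.16 0.45 0 0 0;1 0 0 0.2 0 0 0;1 0 0 0 0 0 0")

```text
clock: 13.1
eef_pos: [541.8, 27.4, 110.8]
tcp_rot: [-3.141, -0.004, 3.028]
contact_force: [-0.4, 0.3, -0.2]
opening: -0.002
```

```bash
python3 -c "
from geo import *
tell((-85,-72,118),0,np.pi+YAW)"
```

```text
t 13.1 cup [-127.2  -77.   110.8] F [-0.4  0.3 -0.2] q [ 0.05  0.38  1.91  0.    0.86 -1.41]
shift [-1.05  0.14 -0.18] turn [-0.  -0.2 -1. ]
tool axes in cup:
 [[-1.    0.02  0.  ]
 [ 0.02  1.   -0.  ]
 [-0.   -0.   -1.  ]]
```

move_arm(series="1 -0.2 0.1 -0.12 0 0 -1;1 -0.2 0.04 -0.06 0 0 0;1 -0.2 0 0 0 0 0;1 -0.2 0 0 0 0 0;1 0 0 0 0 0 0")

```text
clock: 13.72
eef_pos: [577.8, 30.8, 120.9]
tcp_rot: [3.141, 0.0, 3.047]
contact_force: [-0.4, -0.2, 0.4]
opening: -0.0
```

```bash
python3 -c "
from geo import *
tell((-85,-72,118),0,np.pi+YAW)"
```

```text
t 13.72 cup [-91.6 -70.1 120.9] F [-0.4 -0.2  0.4] q [ 0.05  0.41  1.83  0.    0.9  -1.43]
shift [-0.17 -0.05  0.07] turn [0.  0.  0.1]
tool axes in cup:
 [[-1. -0. -0.]
 [-0.  1.  0.]
 [ 0.  0. -1.]]
```

move_arm(series="1 -0.06 0 0 0 0 0;1 -0.06 0 0 0 0 0;1 -0.06 0 0 0 0 0;1 -0.06 0 0 0 0 0")

```text
clock: 14.22
eef_pos: [583.3, 30.1, 119.7]
tcp_rot: [-3.141, -0.009, 3.047]
contact_force: [-11.3, 2.4, 5.2]
opening: 0.005
```

move_arm(series="1 -0.06 0 0 0 0 0;1 -0.06 0 0 0 0 0")

```text
clock: 14.48
eef_pos: [582.5, 30.3, 118.1]
tcp_rot: [-3.141, -0.02, 3.048]
contact_force: [-9.0, 1.7, 3.7]
opening: 0.003
```

move_arm(series="1 0.2 0 -0.02 0 0 0;1 0.4 0 0 0 0.5 0;1 0.6 0 0 0 0 0;1 0.8 0 0 0 0 0;1 0.8 0 0 0 0 0;1 0.8 0 0 0 0 0;1 0 0 0 0 0 0;1 0 0 0 0 0 0")

```text
clock: 15.48
eef_pos: [431.5, 44.0, 123.6]
tcp_rot: [-3.141, -0.027, 3.048]
contact_force: [0.5, 0.4, -0.6]
opening: -0.001
```

Run:
```python
from geo import *
import cv2
tell((-85,-72,118),0,np.pi+YAW)
im=vision.grab_frame('wrist');cv2.imwrite("pics/w3.png",cv2.resize(cv2.cvtColor(im,cv2.COLOR_RGB2BGR),(800,600)))
```

```text
t 15.47 cup [-238.5  -70.9  123.6] F [ 0.5  0.4 -0.6] q [ 0.09  0.22  2.11  0.01  0.84 -1.39]
shift [-3.84 -0.03  0.04] turn [-0.  -1.6  0.1]
tool axes in cup:
 [[-1.   -0.    0.03]
 [-0.    1.   -0.  ]
 [-0.03 -0.   -1.  ]]
```

View pics/w3.png

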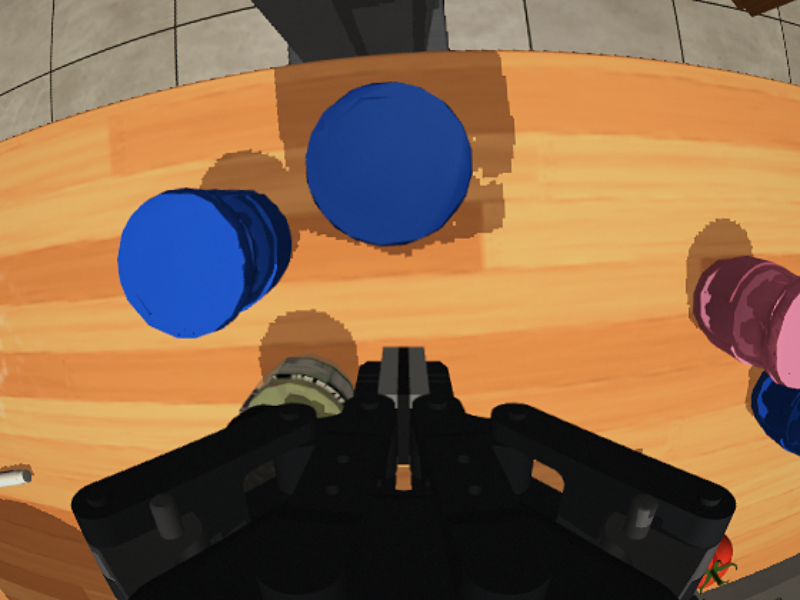

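The wrist view faces away from the door, showing only the blue jars, the olive jar at (300,390) and the pink one. I'll look with the fixed cameras in one composite.

Run:
```python
from geo import *
import cv2
ims=[]
for n,x,y in (('scene',225,165),('side',240,160)):
    b=cv2.cvtColor(vision.grab_frame(n),cv2.COLOR_RGB2BGR); ims.append(cv2.resize(b[y:y+90,x:x+100],(400,360),interpolation=cv2.INTER_CUBIC))
cv2.imwrite("pics/c5.png",np.hstack(ims))
```

```text
(no output)
```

View pics/c5.png

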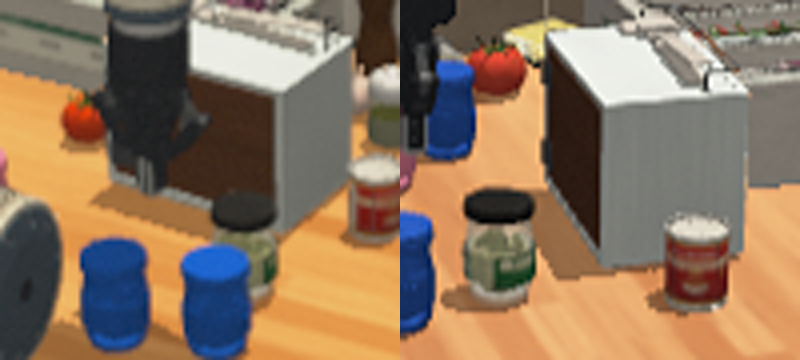

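Left: the door is still shut with the jar clear. The upright finger must have met the fixed lintel above the door (z 160–170, flush with it) first. I'll tilt the tool so the tip leads and press lower.

move_arm(series="1 0 0 0 0 -10 0;1 0 0 0 0 -10 0;1 0 0 0 0 -10 0;1 0 0 0 0 -7 0;1 0 0 0 0 0 0")

```text
clock: 16.25
eef_pos: [439.6, 25.5, 123.9]
tcp_rot: [-3.089, 0.468, 3.041]
contact_force: [-0.3, -1.2, 0.8]
opening: -0.002
```

```bash
python3 -c "
from geo import *
tell((-95,-76,95),-36,np.pi+YAW)"
```

```text
t 16.25 cup [-228.7  -88.5  123.9] F [-0.3 -1.2  0.8] q [ 0.2   0.08  2.42 -0.74  0.28 -0.58]
shift [-2.66  0.44  2.13] turn [-3.2 -9.2  0. ]
tool axes in cup:
 [[-0.89  0.   -0.45]
 [ 0.03  1.   -0.05]
 [ 0.45 -0.06 -0.89]]
```

move_arm(series="1 -0.4 0.06 0.3 -1.5 0 0;1 -0.4 0.06 0.3 -1.5 -1 0;1 -0.4 0.06 0.3 0 -1 0;1 -0.4 0.06 0.3 0 -1 0;1 -0.4 0.06 0.3 0 0 0;1 0 0 0 0 0 0")

```text
clock: 17.0
eef_pos: [548.4, 26.3, 109.2]
tcp_rot: [3.14, 0.521, 3.04]
contact_force: [-0.1, -1.4, -0.5]
opening: 0.0
```

```bash
python3 -c "
from geo import *
tell((-95,-76,85),-31,np.pi+YAW)"
```

```text
t 17.0 cup [-120.5  -77.4  109.2] F [-0.1 -1.4 -0.5] q [ 0.11  0.25  2.27 -0.78  0.15 -0.61]
shift [-0.25  0.04  0.84] turn [-0.1 -1.1 -0.3]
tool axes in cup:
 [[-0.87  0.   -0.5 ]
 [ 0.    1.    0.  ]
 [ 0.5  -0.   -0.87]]
```

move_arm(series="1 -0.06 0.01 0.24 0 0 0;1 -0.06 0.01 0.24 0 0 0;1 -0.06 0.01 0.24 0 0 0;1 -0.06 0 0.12 0 0 0;1 0 0 0 0 0 0")

```text
clock: 17.62
eef_pos: [572.9, 23.6, 84.3]
tcp_rot: [-3.141, 0.519, 3.039]
contact_force: [0.1, 0.0, -0.0]
opening: 0.001
```

```bash
python3 -c "
from geo import *
tell((-75,-76,85),-31,np.pi+YAW)"
```

```text
t 17.62 cup [-95.8 -77.7  84.3] F [ 0.1  0.  -0. ] q [ 0.1   0.34  2.23 -1.03  0.12 -0.37]
shift [-0.46  0.05  0.24] turn [-0.2 -1.3 -0.3]
tool axes in cup:
 [[-0.87  0.01 -0.5 ]
 [ 0.01  1.   -0.  ]
 [ 0.5  -0.   -0.87]]
```

move_arm(series="1 -0.065 0 0.037 0 0 0;1 -0.065 0 0.037 0 0 0;1 -0.065 0 0.037 0 0 0;1 -0.065 0 0.037 0 0 0")

```text
clock: 18.12
eef_pos: [585.1, 22.2, 85.1]
tcp_rot: [-3.141, 0.519, 3.039]
contact_force: [0.0, 0.0, 0.4]
opening: 0.004
```

```bash
python3 -c "
from geo import *
tell((-75,-76,85),-31,np.pi+YAW)"
```

```text
t 18.12 cup [-83.5 -77.9  85.1] F [0.  0.  0.4] q [ 0.09  0.35  2.21 -0.93  0.12 -0.47]
shift [-0.18  0.05  0.11] turn [-0.2 -1.3 -0.3]
tool axes in cup:
 [[-0.87  0.01 -0.5 ]
 [ 0.01  1.   -0.  ]
 [ 0.5  -0.   -0.87]]
```

move_arm(series="1 -0.055 0 0.03 0 0 0;1 -0.055 0 0.03 0 0 0")

```text
clock: 18.38
eef_pos: [590.1, 21.6, 85.0]
tcp_rot: [-3.141, 0.518, 3.039]
contact_force: [-5.1, 0.6, 2.1]
opening: 0.001
```

move_arm(series="1 -0.055 0 0.03 0 0 0;1 -0.055 0 0.03 0 0 0")

```text
clock: 18.62
eef_pos: [594.2, 21.2, 84.7]
tcp_rot: [-3.141, 0.517, 3.039]
contact_force: [-14.0, 5.0, 10.4]
opening: 0.001
```

move_arm(series="1 0.1 0 -0.06 0 0 0;1 0.3 0 -0.17 0 0 0;1 0.6 0 -0.35 0 0 0;1 0.8 0 -0.46 0 0 0;1 0.8 0 -0.46 0 0 0;1 0.8 0 -0.46 0 0 0;1 0.4 0 -0.6 0 0 0;1 0 0 -0.6 0 0 0;1 0 0 -0.6 0 0 0;1 0 0 -0.6 0 0 0")

```text
clock: 19.88
eef_pos: [376.4, 44.5, 172.9]
tcp_rot: [3.138, 0.499, 3.031]
contact_force: [0.4, -0.4, 0.5]
opening: -0.001
```

Run:
```python
from geo import *
import cv2
tell((-110,-150,200),0,np.pi+YAW)
ims=[]
for n,x,y in (('scene',225,165),('side',240,160)):
    b=cv2.cvtColor(vision.grab_frame(n),cv2.COLOR_RGB2BGR); cv2.imwrite(f'pics/{n}6.png',b); ims.append(cv2.resize(b[y:y+90,x:x+100],(400,360),interpolation=cv2.INTER_CUBIC))
cv2.imwrite("pics/c6.png",np.hstack(ims))
```

```text
t 19.88 cup [-293.4  -75.7  172.9] F [ 0.4 -0.4  0.5] q [ 0.27 -0.18  2.5  -0.48  0.39 -0.79]
shift [-4.38 -1.8   1.6 ] turn [ 0.  28.6 -0.8]
tool axes in cup:
 [[-0.88  0.01 -0.48]
 [ 0.01  1.    0.  ]
 [ 0.48 -0.   -0.88]]
```

View pics/c6.png

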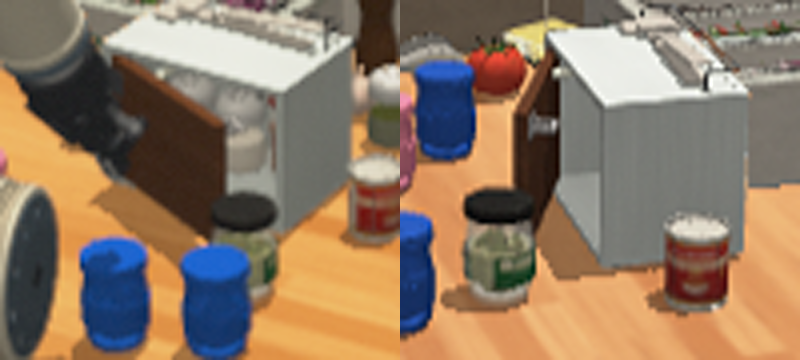

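Run:
```python
from geo import *
for cam,u,v,x,y,z in(('scene',224,127,225,165,158),('side',115,107,240,160,158),('scene',216,243,225,165,18)):
    c=w2c(np.r_[ray(cam,(x+u/4,y+v/4),z),z]); d=c[:2]-[-70,99]; print(c.round(1),np.hypot(*d).round(1),np.arctan2(-d[0],-d[1]).round(3))
```

```text
[-151.6  -98.2  158. ] 213.4 0.393
[-141.8  -69.7  158. ] 183.4 0.402
[-142.2  -78.9   18. ] 192.0 0.386
```

The door sprang ajar to about 0.40 rad, with the free edge at roughly cupboard (-146,-82). The staple is visible behind it and the jar hasn't moved. Next I untilt, move right, tilt the tip towards +y and hook behind the free edge from the right, below the staple.

move_arm(series="1 0 0 -0.5 0 9.7 0;1 0 0 -0.5 0 9.7 0;1 0 0 -0.4 0 9.4 -0.8;1 -0.6 -0.7 0 0 0 0;1 -0.6 -0.7 0 0 0 0;1 -0.6 -0.7 0 0 0 0;1 0 0 0 -10 0 0;1 0 0 0 -10 0 0;1 0 0 0 -10 0 0;1 0 0 0 -10 0 0;1 0 0 0 -5 0 0;1 0 0 0 0 0 0")

```text
clock: 21.48
eef_pos: [428.1, -63.4, 214.9]
tcp_rot: [2.362, 0.017, 3.024]
contact_force: [-0.0, 0.2, -0.4]
opening: 0.006
```

```bash
cat >> geo.py <<'E'
def tell2(xyz_cup,phi=-45.,yaw=np.pi+YAW):
    s=r.sense(); A=R.from_euler('xyz',s['tcp_rot']); B=R.from_euler('xyz',[np.pi,0,yaw])*R.from_euler('x',phi,degrees=True)
    print('t',round(s['clock'],2),'cup',w2c(s['eef_pos']).round(1),'F',s['contact_force'].round(1),'q',s['qpos'].round(2))
    print('shift',(A.inv().apply(c2w(*xyz_cup)-s['eef_pos'])/40).round(2),'turn',np.degrees((A.inv()*B).as_rotvec()).round(1))
    print('tool axes in cup:',(R.from_euler('z',-YAW)*A).as_matrix().T.round(2).tolist())
E
python3 -c "
from geo import *
tell2((-108,-150,220))"
```

```text
t 21.48 cup [-231.6 -178.2  214.9] F [-0.   0.2 -0.4] q [-0.66  0.31  2.    0.68  1.35 -2.45]
shift [-3.08  0.6   0.49] turn [-0.3  1.6 -0.2]
tool axes in cup: [[-1.0, 0.02, -0.02], [0.0, 0.71, 0.7], [0.03, 0.7, -0.71]]
```

move_arm(series="1 -0.65 0.13 0.1 0 1.6 0;1 -0.65 0.13 0.1 0 0 0;1 -0.65 0.13 0.1 0 0 0;1 -0.65 0.13 0.1 0 0 0;1 -0.65 0.13 0.1 0 0 0;1 0 0 0 0 0 0;1 0 -0.45 0.45 0 0 0;1 0 -0.45 0.45 0 0 0;1 0 -0.45 0.45 0 0 0;1 0 0 0 0 0 0")

```text
clock: 22.72
eef_pos: [559.7, -46.1, 133.3]
tcp_rot: [2.391, -0.018, 3.043]
contact_force: [0.1, 0.0, 0.1]
opening: 0.001
```

```bash
python3 -c "
from geo import *
tell2((-108,-140,97))"
```

```text
t 22.73 cup [-102.3 -148.3  133.3] F [0.1 0.  0.1] q [-0.48  0.56  1.8   0.73  1.23 -2.36]
shift [ 0.13 -0.47  0.81] turn [-2.  -0.6 -0.8]
tool axes in cup: [[-1.0, 0.0, 0.02], [0.01, 0.73, 0.68], [-0.01, 0.68, -0.73]]
```

move_arm(series="1 0.06 -0.24 0.4 -2 -0.6 -0.8;1 0.06 -0.24 0.4 0 0 0;1 0 -0.05 0.05 0 0 0;1 0 0 0 0 0 0")

```text
clock: 23.22
eef_pos: [556.3, -37.6, 94.0]
tcp_rot: [2.357, 0.001, 3.045]
contact_force: [-0.8, 1.3, -0.5]
opening: 0.002
```

```bash
python3 -c "
from geo import *
tell2((-108,-67,97))"
```

```text
t 23.23 cup [-106.4 -140.2   94. ] F [-0.8  1.3 -0.5] q [-0.48  0.62  1.83  0.78  1.18 -2.45]
shift [0.04 1.35 1.24] turn [-0.   0.1 -0. ]
tool axes in cup: [[-1.0, 0.0, -0.0], [0.0, 0.71, 0.71], [0.0, 0.71, -0.71]]
```

move_arm(series="1 0.01 0.15 0.14 0 0 0;1 0.01 0.15 0.14 0 0 0;1 0.01 0.15 0.14 0 0 0;1 0 0.15 0.14 0 0 0;1 0 0.15 0.14 0 0 0;1 0 0.15 0.14 0 0 0")

```text
clock: 23.98
eef_pos: [561.3, 14.7, 97.8]
tcp_rot: [2.358, 0.003, 3.045]
contact_force: [0.2, -0.7, -0.8]
opening: -0.002
```

move_arm(series="1 0 0.15 0.14 0 0 0;1 0 0.15 0.14 0 0 0;1 0 0.15 0.14 0 0 0;1 0 0 0 0 0 0")

```text
clock: 24.48
eef_pos: [564.8, 35.0, 97.9]
tcp_rot: [2.368, 0.009, 3.044]
contact_force: [0.3, -0.2, -0.9]
opening: 0.002
```

```bash
python3 -c "
from geo import *
tell2((-142,-51,97))"
```

```text
t 24.48 cup [-105.   -67.2   97.9] F [ 0.3 -0.2 -0.9] q [-0.36  0.59  1.88  0.86  1.1  -2.42]
shift [0.93 0.28 0.29] turn [-0.7  0.4  0.3]
tool axes in cup: [[-1.0, 0.0, -0.01], [-0.0, 0.72, 0.7], [0.01, 0.7, -0.72]]
```

move_arm(series="1 0.19 0.05 0.06 0 0 0;1 0.19 0.05 0.06 0 0 0;1 0.19 0.06 0.06 0 0 0;1 0.19 0.06 0.06 0 0 0;1 0.19 0.06 0.06 0 0 0")

```text
clock: 25.1
eef_pos: [525.7, 56.9, 96.5]
tcp_rot: [2.367, 0.008, 3.045]
contact_force: [-0.7, 0.1, 0.1]
opening: 0.004
```

```bash
python3 -c "
from geo import *
tell2((-171,-34,97))"
```

```text
t 25.1 cup [-146.   -49.1   96.5] F [-0.7  0.1  0.1] q [-0.35  0.55  1.98  0.89  1.06 -2.46]
shift [0.63 0.28 0.25] turn [-0.6  0.4  0.3]
tool axes in cup: [[-1.0, 0.0, -0.01], [-0.0, 0.71, 0.7], [0.01, 0.7, -0.71]]
```

move_arm(series="1 0.16 0.07 0.06 0 0 0;1 0.16 0.07 0.06 0 0 0;1 0.16 0.07 0.06 0 0 0;1 0.16 0.07 0.06 0 0 0;1 0.15 0.1 0.1 0 0 0;1 0.15 0.1 0.1 0 0 0;1 0.15 0.1 0.1 0 0 0;1 0.15 0.1 0.1 0 0 0")

```text
clock: 26.1
eef_pos: [476.7, 101.8, 97.1]
tcp_rot: [2.367, 0.008, 3.045]
contact_force: [-0.2, -0.7, 0.3]
opening: -0.0
```

```bash
python3 -c "
from geo import *
tell2((-215,16,97))
tell2((-228,46,97))"
```

```text
t 26.1 cup [-199.1   -9.    97.1] F [-0.2 -0.7  0.3] q [-0.3   0.49  2.11  0.96  1.   -2.5 ]
shift [0.4  0.45 0.44] turn [-0.6  0.4  0.3]
tool axes in cup: [[-1.0, 0.0, -0.01], [-0.0, 0.71, 0.7], [0.01, 0.7, -0.71]]
t 26.1 cup [-199.1   -9.    97.1] F [-0.2 -0.7  0.3] q [-0.3   0.49  2.11  0.96  1.   -2.5 ]
shift [0.72 0.99 0.96] turn [-0.6  0.4  0.3]
tool axes in cup: [[-1.0, 0.0, -0.01], [-0.0, 0.71, 0.7], [0.01, 0.7, -0.71]]
```

move_arm(series="1 0.1 0.11 0.11 0 0 0;1 0.1 0.11 0.11 0 0 0;1 0.1 0.11 0.11 0 0 0;1 0.1 0.11 0.11 0 0 0;1 0.08 0.12 0.12 0 0 0;1 0.08 0.12 0.12 0 0 0;1 0.06 0.12 0.12 0 0 0;1 0.04 0.1 0.1 0 0 0;1 0 0 0 0 0 0")

```text
clock: 27.22
eef_pos: [453.4, 159.5, 96.3]
tcp_rot: [2.367, 0.008, 3.045]
contact_force: [-0.2, 0.9, -1.1]
opening: 0.0
```

Run:
```python
from geo import *
import cv2
tell2((-228,46,97))
ims=[]
for n,x,y in (('scene',190,165),('side',205,160)):
    b=cv2.cvtColor(vision.grab_frame(n),cv2.COLOR_RGB2BGR); cv2.imwrite(f'pics/{n}7.png',b); ims.append(cv2.resize(b[y:y+90,x:x+130],(400,277),interpolation=cv2.INTER_CUBIC))
cv2.imwrite("pics/c7.png",np.hstack(ims))
```

```text
t 27.23 cup [-227.7   46.1   96.3] F [-0.2  0.9 -1.1] q [-0.19  0.46  2.19  1.06  0.93 -2.52]
shift [ 0.01  0.01 -0.01] turn [-0.6  0.3  0.3]
tool axes in cup: [[-1.0, 0.0, -0.01], [-0.01, 0.71, 0.7], [0.01, 0.7, -0.71]]
```

move_arm(series="1 0 -0.15 -0.15 0 0 0;1 0 -0.35 -0.35 0 0 0;1 0 -0.35 -0.35 0 0 0;1 0 0.45 -0.45 0 0 0;1 0 0.5 -0.5 0 0 0;1 0 0.5 -0.5 0 0 0;1 0 0.5 -0.5 0 0 0;1 0 0.5 -0.5 0 0 0;1 0 0 -0.7 0 0 0;1 0 0 -0.7 0 0 0;1 0 0 -0.7 0 0 0;1 0 0 -0.7 0 0 0;1 0 0 0 0 0 0")

```text
clock: 28.95
eef_pos: [438.6, 22.3, 321.7]
tcp_rot: [2.373, 0.007, 3.038]
contact_force: [-0.1, 0.1, -0.0]
opening: 0.0
```

Run:
```python
from geo import *
import cv2
tell2((-228,46,97))
ims=[]
for n,x,y in (('scene',190,160),('side',205,155)):
    b=cv2.cvtColor(vision.grab_frame(n),cv2.COLOR_RGB2BGR); cv2.imwrite(f'pics/{n}8.png',b); ims.append(cv2.resize(b[y:y+100,x:x+130],(400,308),interpolation=cv2.INTER_CUBIC))
w=cv2.cvtColor(vision.grab_frame('wrist'),cv2.COLOR_RGB2BGR)
cv2.imwrite("pics/c8.png",np.vstack([np.hstack(ims),cv2.copyMakeBorder(cv2.resize(w,(380,285)),0,0,0,420,cv2.BORDER_CONSTANT)]))
```

```text
t 28.95 cup [-229.4  -91.8  321.7] F [-0.1  0.1 -0. ] q [-0.48  0.11  1.97  0.71  1.44 -2.19]
shift [ 0.03 -1.42  6.43] turn [-1.   0.6 -0.1]
tool axes in cup: [[-1.0, 0.01, -0.01], [0.0, 0.72, 0.69], [0.01, 0.69, -0.72]]
```

View pics/c8.png

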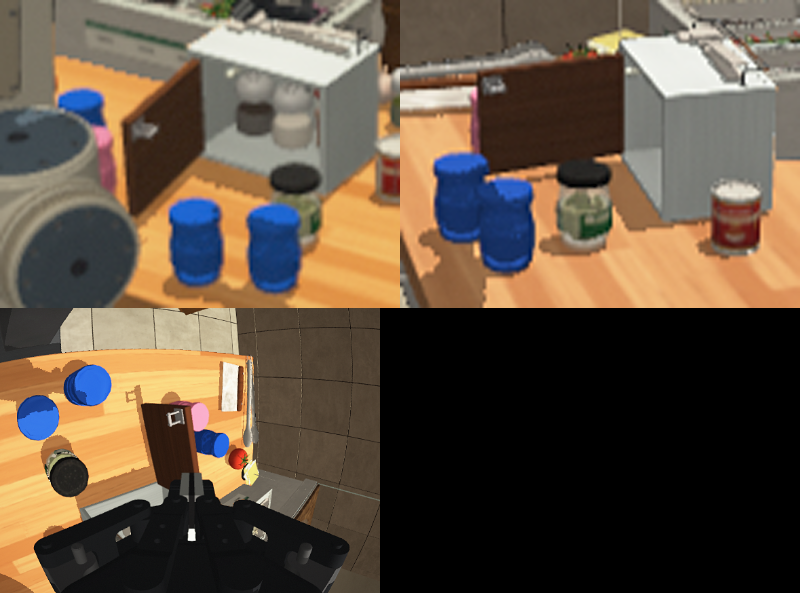

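Run:
```python
from geo import *
k=130/400
for cam,u,v,x,y in(('scene',125,124,190,160),('side',80,72,205,155)):
    c=w2c(np.r_[ray(cam,(x+u*k,y+v*k),158),158]); d=c[:2]-[-70,99]; print(c.round(1),np.hypot(*d).round(1),np.arctan2(-d[0],-d[1]).round(3))
for cam,u,v,x,y in(('scene',296,175,190,160),('side',184,170,205,155)):
    c=w2c(np.r_[ray(cam,(x+u*k,y+v*k),94),94]); print('jar',c.round(1),np.hypot(c[0]+70,c[1]-99).round(1))
```

```text
[-277.8   46.4  158. ] 214.4 1.323
[-263.    53.6  158. ] 198.2 1.34
jar [-177.2 -138.2   94. ] 260.3
jar [-170.3 -133.7   94. ] 253.4
```

```bash
python3 -c "
from rig import r
print(r.sense()['contact_force']); print(r.sign_off())"
```

```text
[-0.57920555 -0.36700053  0.42708023]
the job is handed in; nothing more can be done
None
```

The cupboard door stands wide open and the job is handed in at about 29 s on the robot's clock; no verdict was given.

**What I did:**
- I slid the olive jar about 110 mm to the right with a tilted fingertip.
- I pressed the door near its free edge until the catch let go. It sprang to about 0.40 rad.
- I pushed the door open from behind with the fingertip, below the catch staple.

**Last checks:**
- **Door:** the two fixed cameras put it at about 1.32 and 1.34 rad. The finger's final position suggests up to 1.4 rad. I stopped slightly short of square because the pink jar stands close behind the open door.
- **Jar:** it is upright, about 253 to 260 mm from the hinge axis.
- **Robot:** it is clear of everything, with contact force at noise level.
- **Bystanders:** the tin and the tomato beside the cupboard look unmoved. I did not re-measure them, and the lemon, garlic, pizza wheel and larger tomato were outside the last crops.

**What went wrong or disagreed:**
- My first press failed. The upright finger probably met the fixed strip above the door, at about 11 N, so the door stayed shut and I repeated the press with a tilted tool.
- My first jar push was about 11 mm off centre, so I re-centred partway.
- The cameras disagree by up to about 15 mm on the door's free edge and 7 mm on the jar. Neither changes the result.

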